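# Make up the laminating kit tray

### The arm

A 6-joint arm with a two-finger parallel gripper is mounted at the origin on the work surface. World frame = base frame: x ahead of the robot, y to its left, z up, the work surface at z = 0. Lengths are in m, angles in degrees, forces in N, time in s.
With the tool pointing down it reaches from about 0.4 to 0.825 m from the base axis. Payload 7 kg.
Tool frame: the origin (TCP) lies midway between the tips of the shut fingers; the grasp point (between the pads) lies 19 mm behind it; z points along the fingers, y is the line along which they close (so a half turn about z gives the same grasp; the last joint's range is limited). The gripper opens to 88 mm and grips with 3 to 60 N. Pads are 19 mm wide; open, the fingers measure 130 mm over their backs; the gripper's body (78 mm by 193 mm) begins 47 mm behind the grasp point.
Start: joints at [86.522, 20.546, 0.682, 0, -70.136, -16.507], TCP at [0.231, 0.634, 0.227] pointing down, gripper open.
Joint ranges: [-176.03, 176.03], [-82.01, 121.73], [-58.28, 71.71], [-173.87, 95.51], [-174.79, -0.11], [-173.66, 173.66]. Speed limits (degrees/s): [136.94, 136.94, 172.46, 180, 180, 180].

### API

Orientations are given as [roll, pitch, yaw] about the fixed x, y, z axes, in that order (R = Rz(yaw) Ry(pitch) Rx(roll)).
In Python, from plant import r gives the robot as it stands.
- The arm moves only by the tool carry_out, never from a script. Its argument "deltas" is a list of rows, each a list of 3 entries, a list of its own where there are three numbers: the opening, from 0 (shut) to 1 (fully open), then the shift along the tool's x, y, z in mm, then the turn, a rotation vector about the tool's x, y, z in rad. In form: [[gripper, [tx, ty, tz], [rx, ry, rz]], ...]. A call has 1 to 12 rows; each row is the pose to reach, as a shift and turn from the pose commanded when the call began, along the tool's axes at that moment; what a row does not reach only later rows make up. A row lasts 1/10 s, in which the tool goes at most 50 mm and 8.59 degrees, less where a joint would pass 70% of its speed; a pose out of reach is approached as far as the arm can. A call with a gripper value outside its range is refused whole. The fingers move at their own pace and stop on an object; "squeeze" is the grip in N (left out, the last holds). Time passes only in rows, so rows that repeat a pose let the fingers close. It gives the time, the measured TCP pose, the force, the opening and the grip force at its end, in the units of the state.
- r.get_state(): the state, without advancing time (a new reading comes with each control period).
- r.capture(name): name is "side" or "top" or "wrist"; returns (picture, depth): 480x640x3 uint8, red, green, blue; 480x640 float32, m along the optical axis (not along the pixel's ray), 0 where there is no reading.
- r.get_calibration(name): a dict with "fov_y" (degrees; the focal length in pixels is half the picture's height over the tangent of half this angle, whatever the lens; pixels are square), "cx", "cy" (the principal point, pixels), "view" (4x4, takes a point from world to camera coordinates). Camera axes: x right, y down, z forward; pixel columns grow to the right and rows downward; lengths in m; the calibration is good to about 2 mm. A picture is of the moment at which its call begins: read the wrist's pose just before it. get_calibration takes no time and is no camera call; for the wrist camera it gives the pose at the moment of the call.
- r.close_job(): hands the job in; it is judged then, once.
The state is a dict: "time_s": time; "joints": joint angles; "qd": joint speeds; "joint_torque": joint torques, N m; "tcp_pos": TCP position; "eef_rot": TCP orientation; "contact_force": force on the tool from outside, world axes, zero at the start; "moment": the same for the moment, N m; "gripper_width": finger opening in m; "gripper_force": force on a finger pad.
Only numpy, scipy, OpenCV 4.12 (cv2) and the standard library are available. Lean on these libraries where they do the work, as an engineer would, in place of code of your own. Each camera call takes 0.05 s, during which the arm holds its last target. There are 200 camera calls.

### The job

Make up the laminating kit in the plywood tray: stand the bottle with the bent spout upright in the round hole, stand the open cup upright in the square hole, and lay the wide brush flat along its block, between the four corner cheeks and about centred. Leave the look-alikes (the bottle with a plain cap and no spout, the lidded cup and the narrow brush) where they are.

Things in the scene. Friction and masses are not known exactly. Their poses are not given: they have to be found in the camera images.
- tray: Fixed plywood tray, 176 mm (its x) by 276 mm (its y), rim 30 mm high, wall and floor 4 mm thick; origin under its centre at table height. Three wooden blocks stand in it side by side along its y, 88 mm from centre to centre and in any order, their axes parallel to the tray's.
- round_block: Fixed wooden block in the tray, 160 mm (its x) by 84 mm (its y), 36 mm high; origin at the centre of its underside, 4 mm above the table. A round hole of 74 mm diameter, 24 mm deep, in the middle of its top: the hole's floor is 12 mm above the origin. For the spouted bottle.
- square_block: Fixed wooden block in the tray, 160 mm (its x) by 84 mm (its y), 36 mm high; origin at the centre of its underside, 4 mm above the table. A square hole of 72 mm by 72 mm, 24 mm deep, in the middle of its top: the hole's floor is 12 mm above the origin. For the open cup.
- brush_block: Fixed wooden block in the tray, 160 mm (its x) by 84 mm (its y), 36 mm high; origin at the centre of its underside, 4 mm above the table. No hole: the brush lies on its flat top, along x, either way round, between four corner cheeks (12 mm high, at x = 45 to 79 mm either way, 62 mm apart across y); the middle is open for fingers. A cup placed next door can stand 50 mm from its centre line.
- spout_bottle: White bottle standing on the table: body of 54 mm diameter, 68 mm high, sloping shoulder, then a grey cap of 32 mm diameter from 83 to 110 mm height, and a thin bent spout pointing along its +x, to 40 mm from the axis and 130 mm height. Origin at the centre of the underside. 0.09 to 0.18 kg. Grip the cap at about 98 mm height across the spout (along its y).
- capped_bottle: Look-alike to leave: the same white bottle with the same grey cap, 110 mm high, but no spout. Origin at the centre of the underside.
- open_cup: White round cup, open at the top so that one sees into it, outer diameter 50 mm at the foot and 52 mm at the rim, 70 mm high, wall 3 mm, standing on the table. Origin at the centre of the underside. Well gripped across the outside at about 50 mm height.
- lidded_cup: Look-alike to leave: cup of the same size closed by a white lid of 55 mm diameter with a small knob, 78 mm high overall. Origin at the centre of the underside.
- wide_brush: Flat brush lying on the table. Whole length 150 mm along its x, the origin at mid-length on the underside: wooden handle 18 mm wide and 18 mm thick from x = -75 to +15 mm, then metal ferrule and bristles from x = +15 to +75 mm. The head is 46 mm wide. It balances near its middle; grip the handle across its width about 10 mm behind the origin (x = -10 mm).
- narrow_brush: Look-alike to leave: flat brush lying on the table. Whole length 150 mm along its x, the origin at mid-length on the underside: wooden handle 18 mm wide and 18 mm thick from x = -75 to +15 mm, then metal ferrule and bristles from x = +15 to +75 mm. The head is only 20 mm wide, hardly wider than the handle.
Things that resemble listed ones, but are neither listed nor needed, are in the scene too. What is shaped like the spout_bottle but blue or purple is not meant.

How it is judged (in metres and radians):
At the end, for the whole second after the job is handed in: Bottle and cup upright (0.15 rad) on their holes' floors, within 16 mm of centre; wide brush flat on its block, centred to 20 mm lengthwise and 15 mm across, aligned to 0.25 rad; all three released and at rest. The look-alikes upright or flat and within 30 mm of where they were (horizontal distance between spout_bottle and round_block below 0.016 m and z of spout_bottle in the frame of round_block between 0.007 and 0.017 m and angle between each of spout_bottle, open_cup, wide_brush, capped_bottle, lidded_cup, narrow_brush's own z axis and vertical below 0.15 rad and horizontal distance between open_cup and square_block below 0.016 m and z of open_cup in the frame of square_block between 0.007 and 0.017 m and x of wide_brush in the frame of brush_block between -0.02 and 0.02 m and y of wide_brush in the frame of brush_block between -0.015 and 0.015 m and z of wide_brush in the frame of brush_block between 0.031 and 0.041 m and angle between the x axis of wide_brush and the x axis of brush_block, either way round below 0.25 rad and linear speed of each of spout_bottle, open_cup, wide_brush below 0.02 m/s and angular speed of each of spout_bottle, open_cup, wide_brush below 0.2 rad/s and contact force between each of spout_bottle, open_cup, wide_brush and the fingers below 0.1 N and distance of each of capped_bottle, lidded_cup, narrow_brush from where it was at the start of the episode below 0.03 m); the robot touches nothing.
It fails at once if the capped bottle, which is to be left, is moved by more than 30 mm or tipped (distance of capped_bottle from where it was at the start of the episode above 0.03 m or angle between capped_bottle's own z axis and vertical above 0.35 rad).
It fails at once if the lidded cup, which is to be left, is moved by more than 30 mm or tipped (distance of lidded_cup from where it was at the start of the episode above 0.03 m or angle between lidded_cup's own z axis and vertical above 0.35 rad).
It fails at once if the narrow brush, which is to be left, is moved by more than 30 mm or tipped (distance of narrow_brush from where it was at the start of the episode above 0.03 m or angle between narrow_brush's own z axis and vertical above 0.35 rad).
It also fails if it takes over 93 s, if anything falls off the work surface, if the arm or the gripper's body presses on something with over 40 N, if the wrist force passes 120 N, or if a joint passes its speed limit or range.

## Working session

There is one attempt and no reset: what is moved stays moved. The work goes in short steps, Python scripts to look and compute and a tool call to move; the robot and the scene stay as the last step left them, time stands still between calls to the robot, and variables do not carry over. Pictures are saved under pics/ and viewed, at most 14 in all, crops included, and the job is handed in when it is done.

Besides the shell and the picture viewer there is one more tool, called after "Request:" as name([rows], argument=value, ...), one row to a line, values as JSON. carry_out: Moves the arm, as the interface text tells. Its arguments: {"type":"object","properties":{"deltas":{"type":"array"},"squeeze":{"type":"number"}},"required":["deltas"]}

```bash
mkdir -p pics && ls && python3 - <<'E'
from plant import r
import cv2,numpy as np
s=r.get_state(); print(s['time_s'],s['tcp_pos'],s['eef_rot'],s['joints'])
for n in ['top','side','wrist']:
    c=r.get_calibration(n); print(n,c['fov_y'],c['cx'],c['cy'],np.round(c['view'],3).tolist(), {k for k in c})
    p,d=r.capture(n); cv2.imwrite(f'pics/{n}0.png',p[...,::-1]); np.savez(f'{n}0.npz',p=p,d=d,V=c['view'],f=240/np.tan(np.radians(c['fov_y']/2)),cx=c['cx'],cy=c['cy'])
    print((d>0).mean())
E
```

```text
pics
0.0 [0.2305348  0.63388706 0.22563243] [ 1.79904617e+02 -9.28897464e-03 -1.99894842e+01] [ 8.65241801e+01  2.05910467e+01  6.34161284e-01 -1.93577805e-02
 -7.01372044e+01 -1.65070799e+01]
top 48.87959153405198 321.8935552790313 241.1705493165895 [[-0.101, -0.995, -0.003, 0.04], [-0.971, 0.1, -0.218, 0.463], [0.217, -0.019, -0.976, 0.98], [0.0, 0.0, 0.0, 1.0]] {'view', 'fov_y', 'cy', 'cx'}
0.995927734375
side 46.280867243815194 317.58123776594914 238.91171723423753 [[0.788, -0.615, -0.012, -0.373], [-0.399, -0.496, -0.771, 0.241], [0.469, 0.613, -0.636, 0.971], [0.0, 0.0, 0.0, 1.0]] {'view', 'fov_y', 'cy', 'cx'}
0.9960579427083334
wrist 65.45569997061975 317.47895348163877 241.6687051534786 [[-0.342, -0.94, 0.002, 0.675], [-0.901, 0.329, 0.281, -0.036], [-0.265, 0.095, -0.96, 0.392], [0.0, 0.0, 0.0, 1.0]] {'view', 'fov_y', 'cy', 'cx'}
0.9960091145833333
```

View pics/top0.png

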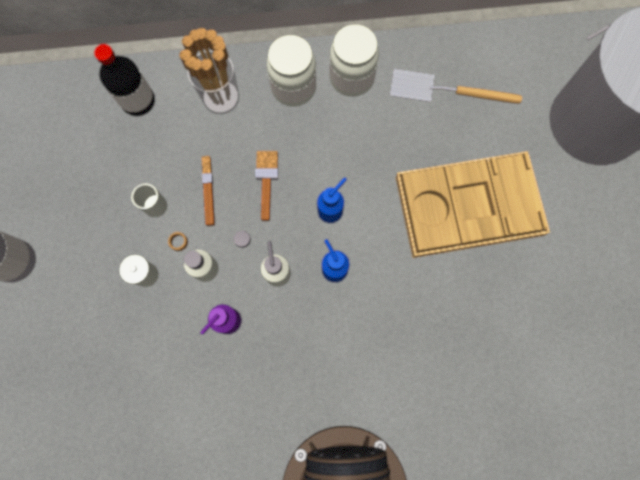

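View pics/side0.png

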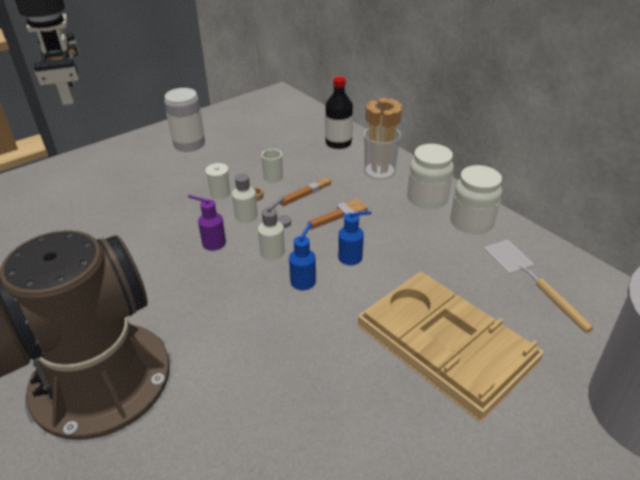

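The top view shows:
- open cup at (145,198) and lidded cup at (134,270)
- narrow brush at (208,190) and wide brush at (266,185)
- capped bottle at (198,264) and spouted bottle at (275,268), its spout towards (269,243)
- blue and purple decoys
- tray at (473,203), with the round, square and brush blocks from left to right

The side view agrees.

```bash
cat > h.py <<'E'
import numpy as np,cv2
def load(n):
    z=np.load(n+'.npz'); return {k:z[k] for k in z}
def cloud(c):
    v,u=np.mgrid[:480,:640]; d=c['d']
    P=np.stack([(u-c['cx'])/c['f']*d,(v-c['cy'])/c['f']*d,d],-1)
    V=c['V']; W=(P-V[:3,3])@V[:3,:3]; W[d<=0]=np.nan; return W
def ray(c,px,z):
    """pixel(s) -> world point on plane z"""
    px=np.atleast_2d(px).astype(float); V=c['V']
    D=np.c_[(px[:,0]-c['cx'])/c['f'],(px[:,1]-c['cy'])/c['f'],np.ones(len(px))]@V[:3,:3]
    o=-V[:3,:3].T@V[:3,3]; return o+D*((z-o[2])/D[:,2])[:,None]
def tri(c1,p1,c2,p2):
    def P(c): return np.array([[c['f'],0,c['cx']],[0,c['f'],c['cy']],[0,0,1]])@c['V'][:3]
    X=cv2.triangulatePoints(P(c1),P(c2),np.float64(p1).reshape(2,1),np.float64(p2).reshape(2,1))
    return (X[:3]/X[3]).ravel()
def proj(c,X):
    q=c['V'][:3,:3]@X+c['V'][:3,3]; return c['f']*q[:2]/q[2]+[c['cx'],c['cy']]
E
python3 - <<'E'
from h import *
for n in ['top0','side0']:
    c=load(n); W=cloud(c); 
    flat=W[(abs(W[...,2])<.02)]
    print(n,'table z',np.median(flat[:,2]))
    m=((W[...,2]>.010)&(W[...,2]<.2)&(W[...,0]>.15)&(W[...,0]<.85)).astype(np.uint8)
    k,L,st,ce=cv2.connectedComponentsWithStats(m)
    for i in range(1,k):
        if st[i,4]<60: continue
        P=W[L==i]; zt=np.percentile(P[:,2],98); T=P[P[:,2]>zt-.012]
        bb=(T.min(0)+T.max(0))/2
        print(i,ce[i].round(),st[i,4],'ztop %.3f'%zt,'topmean',T.mean(0).round(4),'bbox mid',bb[:2].round(4),'mean',P.mean(0).round(3))
E
```

```text
top0 table z 0.0009268487702915802
1 [598.  32.] 79 ztop 0.125 topmean [ 0.8265 -0.6138  0.1192] bbox mid [ 0.8276 -0.6134] mean [ 0.825 -0.604  0.108]
2 [210.  71.] 3183 ztop 0.188 topmean [0.8133 0.1789 0.185 ] bbox mid [0.8119 0.1786] mean [0.805 0.176 0.127]
3 [353.  65.] 2429 ztop 0.129 topmean [ 0.8236 -0.1094  0.1257] bbox mid [ 0.8219 -0.1099] mean [ 0.811 -0.106  0.094]
4 [291.  73.] 2598 ztop 0.129 topmean [0.8182 0.0196 0.1258] bbox mid [0.817  0.0195] mean [0.804 0.019 0.096]
6 [123.  82.] 2428 ztop 0.192 topmean [0.8254 0.3577 0.1897] bbox mid [0.8274 0.3585] mean [0.81  0.349 0.112]
7 [591. 121.] 5522 ztop 0.197 topmean [ 0.6402 -0.5356  0.1928] bbox mid [ 0.6624 -0.5488] mean [ 0.633 -0.547  0.11 ]
9 [485.  94.] 642 ztop 0.024 topmean [ 0.7581 -0.3917  0.0183] bbox mid [ 0.7602 -0.3758] mean [ 0.758 -0.39   0.018]
10 [266. 178.] 979 ztop 0.022 topmean [0.6176 0.0945 0.0177] bbox mid [0.6029 0.0919] mean [0.618 0.094 0.018]
11 [471. 204.] 11660 ztop 0.050 topmean [ 0.5177 -0.3295  0.0418] bbox mid [ 0.5183 -0.3172] mean [ 0.515 -0.313  0.035]
12 [207. 191.] 647 ztop 0.0
[... 2369 characters left out ...]
[280. 221.] 1618 ztop 0.127 topmean [0.4325 0.0882 0.1246] bbox mid [0.4299 0.0862] mean [0.464 0.116 0.053]
17 [210. 224.] 1108 ztop 0.128 topmean [0.3204 0.2049 0.1253] bbox mid [0.3212 0.205 ] mean [0.327 0.182 0.068]
18 [328. 242.] 2939 ztop 0.127 topmean [ 0.4884 -0.033   0.1247] bbox mid [ 0.4842 -0.0355] mean [ 0.494 -0.013  0.059]
21 [562. 303.] 739 ztop 0.024 topmean [ 0.7562 -0.3949  0.0189] bbox mid [ 0.7608 -0.3735] mean [ 0.756 -0.395  0.018]
22 [451. 342.] 13472 ztop 0.052 topmean [ 0.5162 -0.3394  0.043 ] bbox mid [ 0.5194 -0.3163] mean [ 0.506 -0.334  0.036]
24 [619. 384.] 4805 ztop 0.194 topmean [ 0.6015 -0.5536  0.1906] bbox mid [ 0.6195 -0.5495] mean [ 0.593 -0.576  0.096]
```

View pics/wrist0.png

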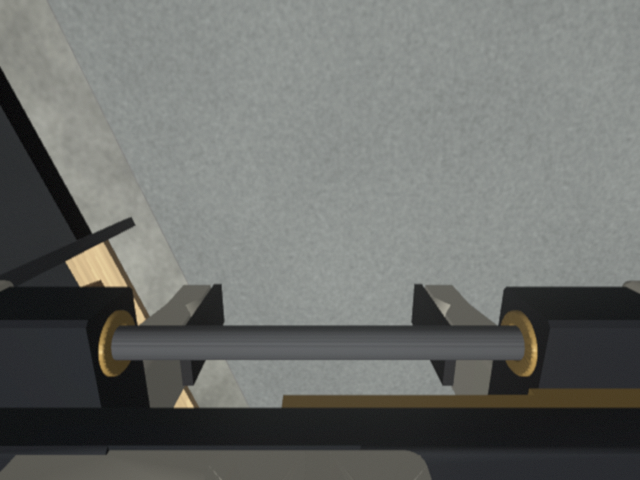

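The wrist view shows only bare table between the fingers, plus the edge of the surface. The top and side depth measurements agree to a few mm, so next I fit the shapes.

```bash
python3 - <<'E'
from h import *
def enc(P): 
    (x,y),rr=cv2.minEnclosingCircle((P[:,:2]*1000).astype(np.float32)); return np.round([x,y,rr],1)
def sel(W,c,rad,z0,z1):
    m=(np.hypot(W[...,0]-c[0],W[...,1]-c[1])<rad)&(W[...,2]>z0)&(W[...,2]<z1); return m
T=load('top0');S=load('side0')
for c,n in ((T,'top'),(S,'side')):
    W=cloud(c)
    m=sel(W,(.413,.086),.05,.03,.2); P=W[m]
    body=P[(P[:,2]<.07)]; cap=P[(P[:,2]>.09)&(P[:,2]<.108)]; sp=P[P[:,2]>.117]
    d=sp[:,:2]-cap[:,:2].mean(0); ti=sp[np.argsort(np.hypot(*d.T))[-8:]].mean(0)
    print(n,'body',enc(body),'cap',enc(cap),'spout tip',ti.round(4),'zmax',P[:,2].max().round(3))
    m=sel(W,(.585,.33),.045,.064,.09); print('  cup rim',enc(W[m]),np.percentile(W[m][:,2],90).round(4))
    for b in ((.61,.094),(.603,.217)):
        m=sel(W,b,.095,.009,.03); P=W[m]; (x,y),wh,a=cv2.minAreaRect((P[:,:2]*1000).astype(np.float32))
        hsv=cv2.cvtColor(c['p'],cv2.COLOR_RGB2HSV)
        mh=m&(hsv[...,1]>150)&(hsv[...,2]<190); H=W[mh][:,:2]; ctr=H.mean(0); w,v=np.linalg.eigh(np.cov(H.T))
        t=P[:,:2]@v[:,1]; 
        print('  brush rect',round(x,1),round(y,1),np.round(wh,1),round(a,1),'handle mean',ctr.round(4),'dir',np.degrees(np.arctan2(*v[::-1,1])).round(1),'len',(np.ptp(t)).round(3),'mid',((t.max()+t.min())/2*v[:,1]+(ctr-(ctr@v[:,1])*v[:,1])).round(4), 'z',np.percentile(W[mh][:,2],50).round(4))
    m=sel(W,(.516,-.315),.2,.022,.06); P=W[m]
    (x,y),wh,a=cv2.minAreaRect((P[:,:2]*1000).astype(np.float32)); print('  tray',round(x,1),round(y,1),np.round(wh,1),round(a,2),'ztop med',np.median(P[:,2][P[:,2]>.036]).round(4))
E
```

```text
top body [417.8  88.7  27. ] cap [418.2  88.7  16.1] spout tip [0.4555 0.0903 0.1295] zmax 0.133
  cup rim [585.5 329.7  27.1] 0.0729
  brush rect 603.1 96.3 [ 45.5 152.1] 83.1 handle mean [0.5722 0.098 ] dir 173.7 len 0.152 mid [0.6029 0.0946] z 0.0187
  brush rect 604.5 258.5 [102.8 150.3] 89.6 handle mean [0.5737 0.2151] dir 179.9 len 0.15 mid [0.6042 0.215 ] z 0.0183
  tray 518.9 -317.7 [177.4 278.1] 3.78 ztop med 0.0411
side body [415.9  86.   26.9] cap [415.4  85.   15.5] spout tip [0.4545 0.0887 0.1312] zmax 0.133
  cup rim [584.8 331.   28.8] 0.0734
  brush rect 604.3 98.4 [ 47.  151.5] 82.2 handle mean [0.5731 0.0934] dir 173.8 len 0.151 mid [0.6033 0.0902] z 0.0181
  brush rect 605.3 259.0 [105.7 151.6] 90.0 handle mean [0.5747 0.2112] dir -179.6 len 0.152 mid [0.6053 0.2114] z 0.018
  tray 518.0 -317.1 [178.7 277.4] 4.08 ztop med 0.0423
```

```bash
python3 - <<'E'
from h import *
T=load('top0'); p=T['p'][135:265,385:565]; cv2.imwrite('pics/traycrop.png',cv2.resize(p,None,fx=4.4,fy=4.4,interpolation=cv2.INTER_CUBIC)[...,::-1])
c=load('wrist0');V=c['V'];print('wrist cam pos',-V[:3,:3].T@V[:3,3])
E
```

```text
wrist cam pos [0.30197155 0.60897189 0.38477915]
```

View pics/traycrop.png

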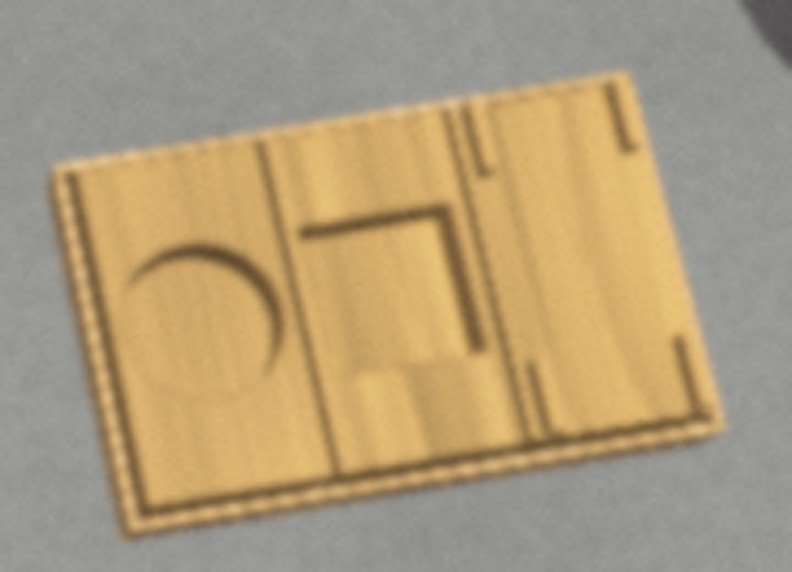

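The crop shows the round, square and brush blocks from left to right, with the cheeks on the right one. The hole arc runs near crop (205,320) and the square corner sits near (445,210).

The tray is at about (518.5, -317.4) mm with a yaw of about 3.9°. I'll start with the brush and look at it from closer.

```bash
cat > go.py <<'E'
import sys,numpy as np
from scipy.spatial.transform import Rotation as Ro
from plant import r
def delta(x,y,z,yaw):
    """mm, deg -> shift (mm) and turn (rad) in tool axes from the measured pose; TCP target, tool down"""
    s=r.get_state(); R=Ro.from_euler('xyz',s['eef_rot'],degrees=True)
    t=R.inv().apply(np.array([x,y,z])-1000*np.array(s['tcp_pos']))
    q=(R.inv()*Ro.from_euler('xyz',[180,0,yaw],degrees=True)).as_rotvec()
    return t.round(1).tolist(),q.round(3).tolist()
if __name__=='__main__':
    a=list(map(float,sys.argv[1:]))
    for i in range(0,len(a),4): print(a[i:i+4],*delta(*a[i:i+4]))
E
python3 go.py 560 95 225 -6.5
```

```text
[560.0, 95.0, 225.0, -6.5] [493.8, 393.9, 1.4] [0.001, 0.0, -0.235]
```

Request:
carry_out([
  [1, [494, 394, 1], [0, 0, -0.235]],
  [1, [494, 394, 1], [0, 0, -0.235]],
  [1, [494, 394, 1], [0, 0, -0.235]],
  [1, [494, 394, 1], [0, 0, -0.235]],
  [1, [494, 394, 1], [0, 0, -0.235]],
  [1, [494, 394, 1], [0, 0, -0.235]],
  [1, [494, 394, 1], [0, 0, -0.235]],
  [1, [494, 394, 1], [0, 0, -0.235]],
  [1, [494, 394, 1], [0, 0, -0.235]],
  [1, [494, 394, 1], [0, 0, -0.235]],
  [1, [494, 394, 1], [0, 0, -0.235]],
  [1, [494, 394, 1], [0, 0, -0.235]],
])

```text
time_s: 1.35
tcp_pos: [0.5443, 0.1205, 0.2257]
eef_rot: [-180.0, -0.0, -6.5]
contact_force: [1.0, 1.1, -0.0]
gripper_width: 0.0876
gripper_force: 0.0
```

```bash
python3 go.py 560 95 225 -6.5
```

```text
[560.0, 95.0, 225.0, -6.5] [18.5, 23.6, 0.7] [-0.0, -0.0, -0.0]
```

Request:
carry_out([
  [1, [18, 23, 0], [0, 0, 0]],
  [1, [18, 23, 0], [0, 0, 0]],
])

```text
time_s: 1.55
tcp_pos: [0.56, 0.0944, 0.225]
eef_rot: [179.9, 0.0, -6.7]
contact_force: [0.0, 0.8, 0.1]
gripper_width: 0.0876
gripper_force: 0.0
```

```bash
cat > snap.py <<'E'
import sys
from h import *
from plant import r
def snap(n,tag):
    c=r.get_calibration(n); p,d=r.capture(n); cv2.imwrite(f'pics/{tag}.png',p[...,::-1])
    np.savez(f'{tag}.npz',p=p,d=d,V=c['view'],f=240/np.tan(np.radians(c['fov_y']/2)),cx=c['cx'],cy=c['cy'])
if __name__=='__main__':
    snap(sys.argv[1],sys.argv[2]); print(r.get_state()['tcp_pos'])
E
python3 snap.py wrist w1
```

```text
[0.55934961 0.09570476 0.22501249]
```

View pics/w1.png

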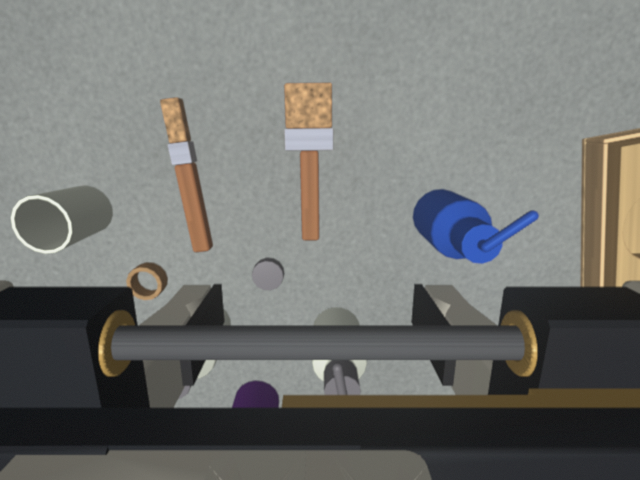

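The wrist view shows the wide brush straight ahead, with its head at (309,105) and handle end at (310,238). The open cup's rim is at (42,223) and the narrow brush at (187,175).

```bash
python3 - <<'E'
from h import *
c=load('w1'); hsv=cv2.cvtColor(c['p'],cv2.COLOR_RGB2HSV)
m=np.zeros((480,640),np.uint8); m[60:250,270:350]=255
obj=((abs(cloud(c)[...,2]-.016)<.012)&(cloud(c)[...,2]>.008)&(m>0))
sat=(hsv[...,1]>120)&(m>0)
for nm,q in(('depth',obj),('sat',sat)):
    v,u=np.nonzero(q); P=ray(c,np.c_[u,v],.017)[:,:2]*1000
    r_=cv2.minAreaRect(P.astype(np.float32)); print(nm,np.round(r_[0],1),np.round(r_[1],1),round(r_[2],1))
v,u=np.nonzero(sat); P=ray(c,np.c_[u,v],.018)[:,:2]*1000
H=P[P[:,0]<600]; w,e=np.linalg.eigh(np.cov(H.T)); print('handle mean',H.mean(0).round(1),'dir',np.degrees(np.arctan2(*e[::-1,1])).round(1))
# height across two views: handle end, head corners
T=load('top0'); h2=cv2.cvtColor(T['p'],cv2.COLOR_RGB2HSV)
def end(c,h,box): 
    x0,y0,x1,y1=box; mm=np.zeros((480,640),bool); mm[y0:y1,x0:x1]=1
    v,u=np.nonzero(mm&(h[...,1]>120)); k=v>=v.max()-1; return [u[k].mean(),v[k].mean()+.5]
a=end(c,hsv,(290,150,330,250)); b=end(T,h2,(255,180,278,230)); print(a,b,'handle end 3D',tri(c,a,T,b).round(4))
E
python3 go.py 593 95 60 -6.3 593 95 5 -6.3
```

```text
depth [605.8  97.6] [ 45.8 148.6] 83.2
sat [575.6 101.3] [15.5 85.5] 83.2
handle mean [565.6 101.7] dir 173.9
[np.float64(310.0740740740741), np.float64(237.9814814814815)] [np.float64(265.0), np.float64(219.0)] handle end 3D [0.5316 0.1041 0.0113]
[593.0, 95.0, 60.0, -6.3] [33.7, -3.3, 165.0] [0.001, 0.001, -0.007]
[593.0, 95.0, 5.0, -6.3] [33.7, -3.4, 220.0] [0.001, 0.001, -0.007]
```

```bash
python3 go.py 595 99 60 -6.6 595 99 5 -6.6
```

```text
[595.0, 99.0, 60.0, -6.6] [35.2, -7.5, 165.0] [0.001, 0.001, -0.002]
[595.0, 99.0, 5.0, -6.6] [35.2, -7.6, 220.0] [0.001, 0.001, -0.002]
```

Request:
carry_out([
  [0.6, [35, -7.5, 60], [0, 0, 0]],
  [0.6, [35, -7.5, 110], [0, 0, 0]],
  [0.6, [35, -7.5, 160], [0, 0, 0]],
  [0.6, [35, -7.5, 200], [0, 0, 0]],
  [0.6, [35, -7.5, 220], [0, 0, 0]],
  [0.6, [35, -7.5, 220], [0, 0, 0]],
], squeeze=25)

```text
time_s: 2.2
tcp_pos: [0.5931, 0.1015, 0.0029]
eef_rot: [179.9, 0.2, -6.4]
contact_force: [0.3, -0.8, 0.0]
gripper_width: 0.0534
gripper_force: 0.0
```

Request:
carry_out([
  [0, [0, 0, 0], [0, 0, 0]],
  [0, [0, 0, 0], [0, 0, 0]],
  [0, [0, 0, 0], [0, 0, 0]],
  [0, [0, 0, 0], [0, 0, 0]],
  [0, [0, 0, 0], [0, 0, 0]],
  [0, [0, 0, 0], [0, 0, 0]],
  [0, [0, 0, 0], [0, 0, 0]],
])

```text
time_s: 2.9
tcp_pos: [0.5946, 0.101, 0.006]
eef_rot: [-180.0, -0.0, -6.5]
contact_force: [-2.8, 0.2, 4.9]
gripper_width: 0.0177
gripper_force: 25.0
```

```bash
python3 go.py 595 101 175 -6.5 514 -406 175 3.9
```

```text
[595.0, 101.0, 175.0, -6.5] [0.4, -0.0, -169.0] [-0.0, -0.0, -0.0]
[514.0, -406.0, 175.0, 3.9] [-22.5, 512.9, -169.1] [-0.0, -0.0, -0.182]
```

Request:
carry_out([
  [0, [0, 0, -15], [0, 0, 0]],
  [0, [0, 0, -55], [0, 0, 0]],
  [0, [0, 0, -105], [0, 0, 0]],
  [0, [0, 0, -155], [0, 0, 0]],
  [0, [-1, 40, -169], [0, 0, 0]],
  [0, [-2, 80, -169], [0, 0, -0.02]],
  [0, [-4, 128, -169], [0, 0, -0.04]],
  [0, [-6, 176, -169], [0, 0, -0.06]],
  [0, [-8, 224, -169], [0, 0, -0.08]],
  [0, [-10, 272, -169], [0, 0, -0.1]],
  [0, [-12, 320, -169], [0, 0, -0.12]],
  [0, [-16, 360, -169], [0, 0, -0.14]],
])

```text
time_s: 4.1
tcp_pos: [0.537, -0.2571, 0.1744]
eef_rot: [-180.0, 0.0, 1.5]
contact_force: [1.2, 0.5, -1.9]
gripper_width: 0.0178
gripper_force: 25.0
```

```bash
python3 go.py 514 -406 175 3.9
```

```text
[514.0, -406.0, 175.0, 3.9] [-26.9, 148.2, -0.6] [-0.0, 0.0, -0.042]
```

Request:
carry_out([
  [0, [-9, 48, 0], [0, 0, -0.02]],
  [0, [-18, 96, 0], [0, 0, -0.042]],
  [0, [-27, 140, 0], [0, 0, -0.042]],
  [0, [-27, 148, 0], [0, 0, -0.042]],
  [0, [-27, 148, 0], [0, 0, -0.042]],
  [0, [-27, 148, 0], [0, 0, -0.042]],
])

```text
time_s: 4.7
tcp_pos: [0.5145, -0.4031, 0.1741]
eef_rot: [-180.0, 0.0, 3.9]
contact_force: [0.6, 1.2, -1.5]
gripper_width: 0.0177
gripper_force: 25.0
```

```bash
python3 snap.py wrist w2; python3 - <<'E'
from h import *
c=load('w2'); W=cloud(c)
b=(W[...,2]>.02)&(W[...,2]<.06)
P=W[b]; print(P.min(0),P.max(0))
E
```

```text
[ 0.51473885 -0.40260584  0.17443079]
[ 0.4237838  -0.61828948  0.02001285] [ 0.69093156 -0.17372762  0.05999864]
```

View pics/w2.png

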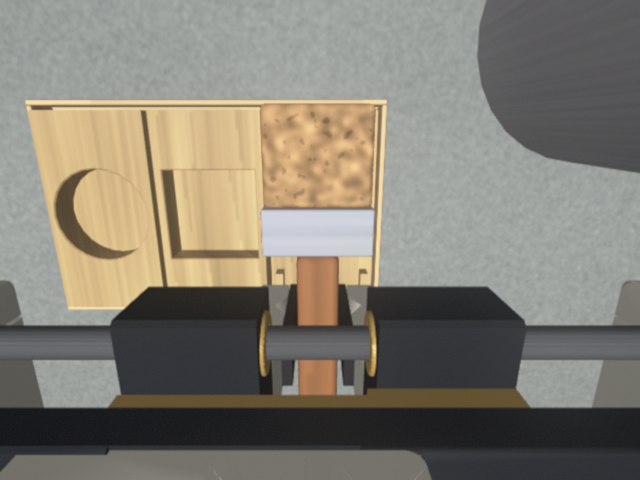

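```bash
python3 - <<'E'
from h import *
c=load('w2'); W=cloud(c); hsv=cv2.cvtColor(c['p'],cv2.COLOR_RGB2HSV)
wood=(hsv[...,1]>60)&(hsv[...,0]<30)
F=[ (u,np.nonzero(wood[90:130,u])[0].min()+90-.5) for u in range(45,255)]
Rr=[(np.nonzero(wood[v,376:420])[0].max()+376+.5,v) for v in range(112,265)]
L=[(np.nonzero(wood[v,15:120])[0].min()+15-.5,v) for v in range(125,290)]
# far edge at rim top; right edge outer top; left edge rim top z=.030
for n,q in(('far',F),('right',Rr),('left',L)):
    P=ray(c,np.array(q),.030)[:,:2]*1000
    vx,vy,x0,y0=cv2.fitLine(P.astype(np.float32),cv2.DIST_HUBER,0,.01,.01).ravel(); a=np.degrees(np.arctan2(vy,vx))%180
    print(n,'angle',a.round(2),'pt',x0.round(1),y0.round(1))
    th=np.radians(3.9); ex=np.array([np.cos(th),np.sin(th)]); ey=np.array([-ex[1],ex[0]]); d=np.array([x0,y0])
    print('   along tray x %.1f, y %.1f'%(d@ex,d@ey),'centre guess',np.round([np.dot([518.5,-317.4],ex),np.dot([518.5,-317.4],ey)],1))
# jug
J=(W[...,2]>.07)&(np.arange(640)[None]>470)&(np.arange(480)[:,None]<180); P=W[J]; print('jug min dist to body centre',P[:,0].min().round(3),P[:,1].max().round(3),P[:,2].max().round(3))
T=load('top0');WT=cloud(T); m=(WT[...,1]<-.4)&(WT[...,2]>.06); P=WT[m]; print('top jug xmin',P[:,0].min(),P[:,1].max(),P[:,2].max(), 'near y>-.52 xmin',)
q=P[(P[:,1]>-.53)]; print(q.min(0) if len(q) else None)
# square hole floor in view via depth -> centre
sq=(W[...,2]<.026)&(W[...,2]>.006); sq[:, :165]=0; sq[:,262:]=0; sq[:160]=0; sq[270:]=0
P=W[sq]; print('sq hole pts',len(P), np.median(P[:,2]).round(4)); print('block top z',np.median(W[120:150,180:250,2]).round(4))
E
```

```text
far angle 93.84 pt 606.3 -283.7
   along tray x 585.6, y -324.2 centre guess [ 495.7 -351.9]
right angle 3.88 pt 549.0 -452.8
   along tray x 516.9, y -489.1 centre guess [ 495.7 -351.9]
left angle 3.82 pt 514.6 -178.7
   along tray x 501.2, y -213.2 centre guess [ 495.7 -351.9]
jug min dist to body centre 0.579 -0.517 0.166
top jug xmin 0.5740103649988626 -0.5083923477344338 0.24173783742252206 near y>-.52 xmin
[ 0.61281673 -0.52999529  0.06022421]
sq hole pts 6881 0.017
block top z nan
```

```bash
python3 go.py 514.6 -405.8 47 3.85; python3 - <<'E'
from h import *
c=load('w2')
for px in ((318,103),(318,257)): print(((ray(c,px,.187)[0][:2]*1000-[514.7,-402.6])@np.array([[.9977,-.0671],[.0671,.9977]])).round(1))
E
```

```text
[514.6, -405.8, 47.0, 3.85] [-0.3, 3.2, 127.4] [-0.0, 0.0, 0.001]
[85.9  0.1]
[26.2  0.1]
```

Request:
carry_out([
  [0, [0, 3, 40], [0, 0, 0]],
  [0, [0, 3, 80], [0, 0, 0]],
  [0, [0, 3, 110], [0, 0, 0]],
  [0, [0, 3, 120], [0, 0, 0]],
  [0, [0, 3, 124], [0, 0, 0]],
  [0, [0, 3, 127], [0, 0, 0]],
  [0, [0, 3, 128], [0, 0, 0]],
  [0, [0, 3, 128], [0, 0, 0]],
])

```text
time_s: 5.55
tcp_pos: [0.5157, -0.4067, 0.0479]
eef_rot: [179.9, -0.1, 3.9]
contact_force: [0.8, 0.3, -0.1]
gripper_width: 0.0176
gripper_force: 25.0
```

Request:
carry_out([
  [0, [0, 0, 1], [0, 0, 0]],
  [0, [0, 0, 1], [0, 0, 0]],
  [0.55, [0, 0, 1], [0, 0, 0]],
  [0.55, [0, 0, 1], [0, 0, 0]],
  [0.55, [0, 0, 1], [0, 0, 0]],
  [0.55, [0, 0, 1], [0, 0, 0]],
  [0.55, [0, 0, -20], [0, 0, 0]],
  [0.55, [0, 0, -60], [0, 0, 0]],
  [0.55, [0, 0, -100], [0, 0, 0]],
  [0.55, [0, 0, -130], [0, 0, 0]],
])

```text
time_s: 6.55
tcp_pos: [0.5154, -0.4069, 0.1794]
eef_rot: [179.9, -0.1, 3.9]
contact_force: [0.5, -0.5, -0.2]
gripper_width: 0.0483
gripper_force: 0.0
```

```bash
python3 snap.py wrist w3; python3 - <<'E'
from h import *
c=load('w3'); hsv=cv2.cvtColor(c['p'],cv2.COLOR_RGB2HSV)
cv2.imwrite('pics/w3s.png',cv2.resize(c['p'],(480,360))[...,::-1])
E
python3 go.py 585 330 160 0
```

```text
[ 0.5172715  -0.40830269  0.18476812]
[585.0, 330.0, 160.0, 0.0] [118.5, -732.0, 21.4] [0.005, -0.007, 0.069]
```

View pics/w3s.png

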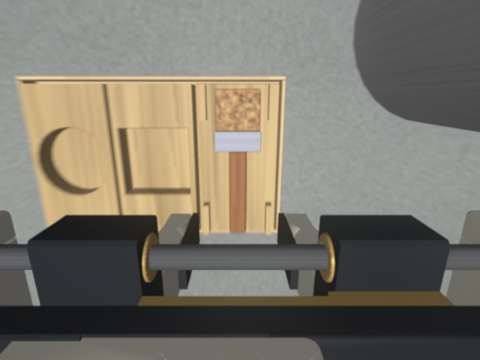

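The reduced view shows the brush lying between the cheeks, with its head at (238,115) and handle at (237,195). Next is the cup.

```bash
python3 go.py 585 330 180 3.9 585 330 120 3.9
```

```text
[585.0, 330.0, 180.0, 3.9] [118.6, -731.9, 1.4] [0.006, -0.007, 0.001]
[585.0, 330.0, 120.0, 3.9] [118.2, -732.2, 61.4] [0.006, -0.007, 0.001]
```

Request:
carry_out([
  [1, [118, -732, 0], [0, 0, 0]],
  [1, [118, -732, 0], [0, 0, 0]],
  [1, [118, -732, 0], [0, 0, 0]],
  [1, [118, -732, 0], [0, 0, 0]],
  [1, [118, -732, 0], [0, 0, 0]],
  [1, [118, -732, 0], [0, 0, 0]],
  [1, [118, -732, 0], [0, 0, 0]],
  [1, [118, -732, 0], [0, 0, 0]],
  [1, [118, -732, 0], [0, 0, 0]],
  [1, [118, -732, 0], [0, 0, 0]],
  [1, [118, -732, 0], [0, 0, 0]],
  [1, [118, -732, 0], [0, 0, 0]],
])

```text
time_s: 7.8
tcp_pos: [0.5695, 0.1931, 0.1767]
eef_rot: [-180.0, -0.0, 3.9]
contact_force: [1.9, -0.8, 0.4]
gripper_width: 0.0875
gripper_force: 0.0
```

```bash
python3 go.py 585 330 130 3.9
```

```text
[585.0, 330.0, 130.0, 3.9] [24.8, -135.5, 46.7] [-0.0, -0.0, 0.0]
```

Request:
carry_out([
  [1, [8, -48, 0], [0, 0, 0]],
  [1, [16, -92, 10], [0, 0, 0]],
  [1, [25, -130, 30], [0, 0, 0]],
  [1, [25, -135, 47], [0, 0, 0]],
  [1, [25, -135, 47], [0, 0, 0]],
  [1, [25, -135, 47], [0, 0, 0]],
  [1, [25, -135, 47], [0, 0, 0]],
])

```text
time_s: 8.5
tcp_pos: [0.5861, 0.3268, 0.1309]
eef_rot: [-180.0, -0.1, 3.9]
contact_force: [0.1, -0.6, 0.4]
gripper_width: 0.0875
gripper_force: 0.0
```

```bash
python3 snap.py wrist w4; python3 go.py 585 330 31 3.9; python3 - <<'E'
from h import *
c=load('w4'); W=cloud(c)
m=(W[...,2]>.055)&(W[...,2]<.08)&(abs(W[...,0]-.585)<.05)&(abs(W[...,1]-.33)<.05); print(m.sum()); P=W[m]
if m.sum(): (x,y),rr=cv2.minEnclosingCircle((P[:,:2]*1000).astype(np.float32)); print(x,y,rr,np.percentile(P[:,2],90))
E
```

```text
[0.58616633 0.32679215 0.13116214]
[585.0, 330.0, 31.0, 3.9] [-1.1, -3.2, 100.2] [-0.001, -0.002, -0.001]
2188
587.74169921875 331.2252197265625 25.90147590637207 0.07139486993909976
```

View pics/w4.png

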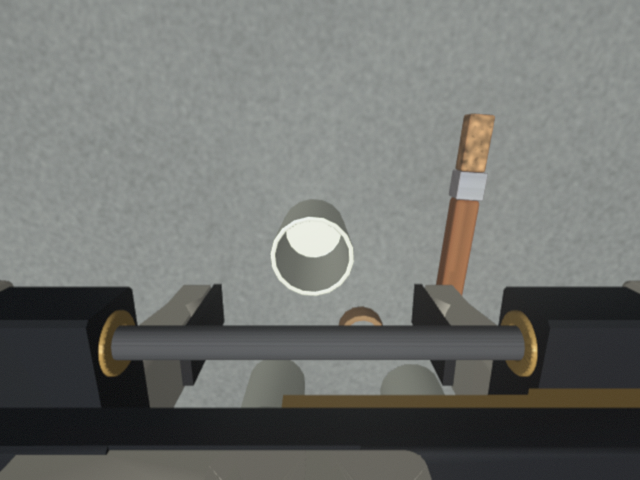

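The wrist view shows the open cup's rim centred at (312,256), between the fingers and ahead of them. It fits at (587.5, 331) mm with the rim 71 mm high.

Request:
carry_out([
  [1, [1, -4, 40], [0, 0, 0]],
  [1, [1, -4, 75], [0, 0, 0]],
  [1, [1, -4, 95], [0, 0, 0]],
  [1, [1, -4, 100], [0, 0, 0]],
  [1, [1, -4, 100], [0, 0, 0]],
  [0.4, [1, -4, 100], [0, 0, 0]],
  [0.4, [1, -4, 100], [0, 0, 0]],
  [0.4, [1, -4, 100], [0, 0, 0]],
  [0.4, [1, -4, 100], [0, 0, 0]],
  [0.4, [1, -4, 100], [0, 0, 0]],
  [0.4, [1, -4, 100], [0, 0, 0]],
  [0.4, [1, -4, 100], [0, 0, 0]],
], squeeze=12)

```text
time_s: 9.75
tcp_pos: [0.5864, 0.3315, 0.0299]
eef_rot: [-180.0, -0.0, 3.9]
contact_force: [-0.2, -0.2, 1.9]
gripper_width: 0.0521
gripper_force: 12.0
```

```bash
python3 go.py 518 -317.3 190 3.9
```

```text
[518.0, -317.3, 190.0, 3.9] [-112.5, 642.6, -160.2] [-0.0, -0.0, 0.0]
```

Request:
carry_out([
  [0.4, [0, 0, -15], [0, 0, 0]],
  [0.4, [0, 0, -60], [0, 0, 0]],
  [0.4, [0, 0, -105], [0, 0, 0]],
  [0.4, [0, 0, -145], [0, 0, 0]],
  [0.4, [-6, 32, -160], [0, 0, 0]],
  [0.4, [-13, 76, -160], [0, 0, 0]],
  [0.4, [-21, 120, -160], [0, 0, 0]],
  [0.4, [-29, 166, -160], [0, 0, 0]],
  [0.4, [-37, 212, -160], [0, 0, 0]],
  [0.4, [-45, 258, -160], [0, 0, 0]],
  [0.4, [-53, 304, -160], [0, 0, 0]],
  [0.4, [-61, 350, -160], [0, 0, 0]],
])

```text
time_s: 10.95
tcp_pos: [0.5488, -0.0236, 0.1909]
eef_rot: [-180.0, -0.1, 3.9]
contact_force: [1.3, -0.6, 0.3]
gripper_width: 0.052
gripper_force: 12.0
```

```bash
python3 go.py 518 -317.3 190 3.9
```

```text
[518.0, -317.3, 190.0, 3.9] [-50.8, 290.9, 0.8] [-0.0, -0.001, 0.001]
```

Request:
carry_out([
  [0.4, [-8, 46, 0], [0, 0, 0]],
  [0.4, [-16, 92, 0], [0, 0, 0]],
  [0.4, [-24, 138, 0], [0, 0, 0]],
  [0.4, [-32, 184, 0], [0, 0, 0]],
  [0.4, [-40, 228, 0], [0, 0, 0]],
  [0.4, [-47, 268, 0], [0, 0, 0]],
  [0.4, [-51, 288, 0], [0, 0, 0]],
  [0.4, [-51, 291, 30], [0, 0, 0]],
  [0.4, [-51, 291, 50], [0, 0, 0]],
  [0.4, [-51, 291, 50], [0, 0, 0]],
  [0.4, [-51, 291, 50], [0, 0, 0]],
])

```text
time_s: 12.05
tcp_pos: [0.5184, -0.3159, 0.1406]
eef_rot: [180.0, 0.0, 3.9]
contact_force: [0.1, -0.5, 1.0]
gripper_width: 0.0519
gripper_force: 12.0
```

```bash
python3 snap.py wrist w5; python3 go.py 518.2 -317.3 48 3.9
```

```text
[ 0.51895048 -0.31588121  0.14121237]
[518.2, -317.3, 48.0, 3.9] [-1.0, 1.3, 93.2] [0.001, -0.001, 0.001]
```

View pics/w5.png

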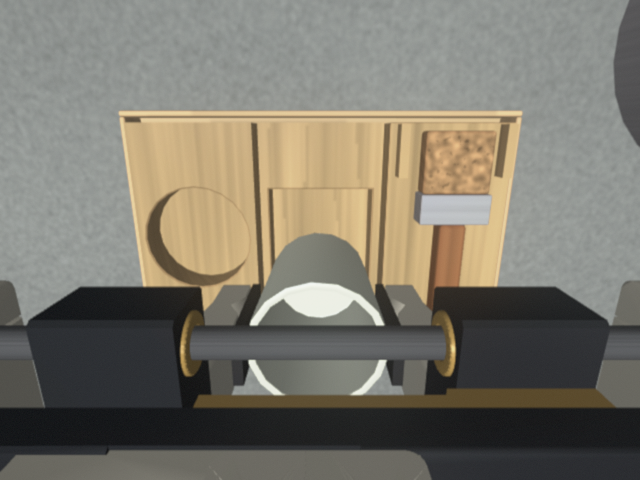

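The cup is centred at u=318 over the square hole, which spans u 270–371, so it lines up. I'll lower it.

Request:
carry_out([
  [0.4, [-1, 1, 40], [0, 0, 0]],
  [0.4, [-1, 1, 70], [0, 0, 0]],
  [0.4, [-1, 1, 85], [0, 0, 0]],
  [0.4, [-1, 1, 91], [0, 0, 0]],
  [0.4, [-1, 1, 93], [0, 0, 0]],
  [0.4, [-1, 1, 94], [0, 0, 0]],
  [0.4, [-1, 1, 95], [0, 0, 0]],
  [0.4, [-1, 1, 95], [0, 0, 0]],
])

```text
time_s: 12.9
tcp_pos: [0.5182, -0.3171, 0.0459]
eef_rot: [179.9, -0.1, 3.9]
contact_force: [-0.2, 0.8, 3.8]
gripper_width: 0.0519
gripper_force: 12.0
```

Request:
carry_out([
  [0.8, [0, 0, 0], [0, 0, 0]],
  [0.8, [0, 0, 0], [0, 0, 0]],
  [0.8, [0, 0, 0], [0, 0, 0]],
  [0.8, [0, 0, 0], [0, 0, 0]],
  [0.8, [0, 0, -20], [0, 0, 0]],
  [0.8, [0, 0, -60], [0, 0, 0]],
  [0.8, [0, 0, -105], [0, 0, 0]],
  [0.8, [0, 0, -150], [0, 0, 0]],
  [0.8, [0, 0, -150], [0, 0, 0]],
])

```text
time_s: 13.8
tcp_pos: [0.5205, -0.3184, 0.2019]
eef_rot: [179.7, -0.6, 4.0]
contact_force: [-0.2, 0.1, -0.5]
gripper_width: 0.0697
gripper_force: 0.0
```

```bash
python3 go.py 417 87.5 195 3.9; python3 - <<'E'
from snap import *
snap('top','t6'); c=load('t6'); W=cloud(c)
m=(W[...,2]>.07)&(abs(W[...,0]-.518)<.06)&(abs(W[...,1]+.317)<.06); 
P=W[m&(W[...,2]<.1)]; print(len(P)); 
if len(P): print(cv2.minEnclosingCircle((P[:,:2]*1000).astype(np.float32)),np.percentile(P[:,2],90))
E
```

```text
[417.0, 87.5, 195.0, 3.9] [-75.3, -412.1, 4.0] [0.005, -0.01, 0.001]
0
```

Request:
carry_out([
  [0.8, [-74, -412, 4], [0, 0, 0]],
  [0.8, [-74, -412, 4], [0, 0, 0]],
  [0.8, [-74, -412, 4], [0, 0, 0]],
  [0.8, [-74, -412, 4], [0, 0, 0]],
  [0.8, [-74, -412, 4], [0, 0, 0]],
  [0.8, [-74, -412, 4], [0, 0, 0]],
  [0.8, [-74, -412, 4], [0, 0, 0]],
  [0.8, [-74, -412, 4], [0, 0, 0]],
  [0.8, [-74, -412, 4], [0, 0, 0]],
  [0.8, [-74, -412, 4], [0, 0, 0]],
  [0.8, [-74, -412, 4], [0, 0, 0]],
  [0.8, [-74, -412, 4], [0, 0, 0]],
])

```text
time_s: 15.05
tcp_pos: [0.4151, 0.0885, 0.1901]
eef_rot: [180.0, 0.1, 3.9]
contact_force: [-0.5, 0.1, 0.7]
gripper_width: 0.0702
gripper_force: 0.0
```

```bash
python3 snap.py wrist w7; python3 go.py 417 87.5 79 3.9;python3 - <<'E'
from snap import *
snap('top','t7'); c=load('t7'); W=cloud(c)
m=(W[...,2]>.07)&(abs(W[...,0]-.518)<.06)&(abs(W[...,1]+.317)<.06); 
P=W[m&(W[...,2]<.1)]; print(len(P)); 
if len(P): print(cv2.minEnclosingCircle((P[:,:2]*1000).astype(np.float32)),np.percentile(P[:,2],90))
c=load('w7'); W=cloud(c)
m=(abs(W[...,0]-.417)<.05)&(abs(W[...,1]-.087)<.05)&(W[...,2]>.03); P=W[m]; print(len(P))
for a,b in ((.04,.068),(.09,.108),(.117,.14)):
    q=P[(P[:,2]>a)&(P[:,2]<b)]; 
    if len(q): print(a,len(q),q.mean(0),cv2.minEnclosingCircle((q[:,:2]*1000).astype(np.float32)))
E
```

```text
[0.41527435 0.08831636 0.1901629 ]
[417.0, 87.5, 79.0, 3.9] [1.8, 0.9, 111.2] [0.001, 0.001, -0.001]
297
((517.287353515625, -317.21246337890625), 26.653348922729492) 0.08803589350463487
87860
0.04 242 [0.44091461 0.09121077 0.05630907] ((420.5688781738281, 90.1740493774414), 26.792007446289062)
0.09 157 [0.43153175 0.09091296 0.09933691] ((423.4342346191406, 90.01826477050781), 15.573765754699707)
0.117 809 [0.43944918 0.09075044 0.12552532] ((438.08270263671875, 90.60768127441406), 21.736614227294922)
```

View pics/w7.png

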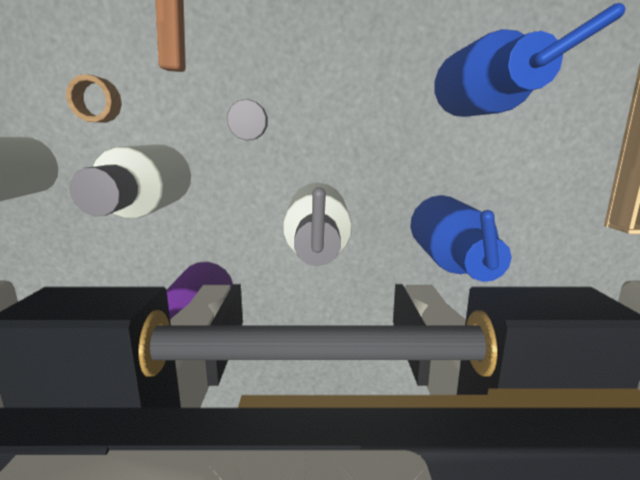

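The wrist view shows the spouted bottle with its cap at (317,241) and its spout along tool x, while the look-alike bottle (97,190) and the purple one stand clear. The cup is at (517.3, -317.2), well centred.

Next I grasp the bottle at (418.5, 89).

Request:
carry_out([
  [0.8, [3, 0, 40], [0, 0, 0]],
  [0.8, [3, -0.5, 80], [0, 0, 0]],
  [0.8, [3, -0.5, 105], [0, 0, 0]],
  [0.8, [3, -0.5, 111], [0, 0, 0]],
  [0.8, [3, -0.5, 111], [0, 0, 0]],
  [0.15, [3, -0.5, 111], [0, 0, 0]],
  [0.15, [3, -0.5, 111], [0, 0, 0]],
  [0.15, [3, -0.5, 111], [0, 0, 0]],
  [0.15, [3, -0.5, 111], [0, 0, 0]],
  [0.15, [3, -0.5, 111], [0, 0, 0]],
  [0.15, [3, -0.5, 111], [0, 0, 0]],
  [0.15, [3, -0.5, 111], [0, 0, 0]],
], squeeze=20)

```text
time_s: 16.35
tcp_pos: [0.4185, 0.09, 0.0798]
eef_rot: [-180.0, -0.0, 3.9]
contact_force: [0.5, -0.8, 2.8]
gripper_width: 0.032
gripper_force: 20.0
```

```bash
python3 go.py 513 -229.5 225 3.9
```

```text
[513.0, -229.5, 225.0, 3.9] [72.5, 325.2, -145.2] [-0.0, -0.0, 0.0]
```

Request:
carry_out([
  [0.15, [0, 0, -15], [0, 0, 0]],
  [0.15, [0, 0, -60], [0, 0, 0]],
  [0.15, [0, 0, -105], [0, 0, 0]],
  [0.15, [0, 0, -145], [0, 0, 0]],
  [0.15, [0, 0, -155], [0, 0, 0]],
  [0.15, [9, 40, -155], [0, 0, 0]],
  [0.15, [19, 85, -155], [0, 0, 0]],
  [0.15, [29, 130, -155], [0, 0, 0]],
  [0.15, [39, 175, -155], [0, 0, 0]],
  [0.15, [49, 220, -155], [0, 0, 0]],
  [0.15, [59, 265, -155], [0, 0, 0]],
  [0.15, [68, 305, -155], [0, 0, 0]],
])

```text
time_s: 17.55
tcp_pos: [0.5067, -0.2118, 0.2334]
eef_rot: [-180.0, 0.1, 3.9]
contact_force: [0.5, 0.8, -1.0]
gripper_width: 0.0316
gripper_force: 20.0
```

```bash
python3 go.py 513 -229.5 150 3.9
```

```text
[513.0, -229.5, 150.0, 3.9] [5.2, 18.1, 83.4] [-0.001, 0.002, -0.001]
```

Request:
carry_out([
  [0.15, [5, 18, 20], [0, 0, 0]],
  [0.15, [5, 18, 60], [0, 0, 0]],
  [0.15, [5, 18, 83], [0, 0, 0]],
  [0.15, [5, 18, 83], [0, 0, 0]],
  [0.15, [5, 18, 83], [0, 0, 0]],
  [0.15, [5, 18, 83], [0, 0, 0]],
])

```text
time_s: 18.15
tcp_pos: [0.5142, -0.2274, 0.1531]
eef_rot: [180.0, -0.1, 3.9]
contact_force: [0.2, -0.6, -1.1]
gripper_width: 0.0319
gripper_force: 20.0
```

```bash
python3 snap.py wrist w8; python3 go.py 513.3 -229.5 98 3.9
```

```text
[ 0.5142514  -0.22731095  0.15324425]
[513.3, -229.5, 98.0, 3.9] [-1.2, 2.1, 55.2] [0.001, -0.003, 0.001]
```

View pics/w8.png

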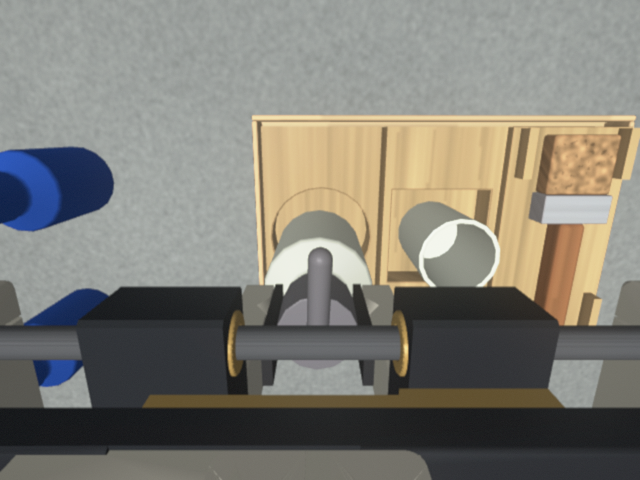

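The bottle (u≈319) is over the round hole, which spans u 275–368. I'll lower it.

Request:
carry_out([
  [0.15, [-1, 2, 25], [0, 0, 0]],
  [0.15, [-1, 2, 45], [0, 0, 0]],
  [0.15, [-1, 2, 53], [0, 0, 0]],
  [0.15, [-1, 2, 55], [0, 0, 0]],
  [0.15, [-1, 2, 57], [0, 0, 0]],
  [0.15, [-1, 2, 57.5], [0, 0, 0]],
  [0.15, [-1, 2, 57.5], [0, 0, 0]],
])

```text
time_s: 18.9
tcp_pos: [0.5135, -0.2297, 0.0958]
eef_rot: [179.9, -0.1, 3.9]
contact_force: [-0.4, -0.3, 4.9]
gripper_width: 0.0315
gripper_force: 20.0
```

Request:
carry_out([
  [0.7, [0, 0, 0], [0, 0, 0]],
  [0.7, [0, 0, 0], [0, 0, 0]],
  [0.7, [0, 0, 0], [0, 0, 0]],
  [0.7, [0, 0, 0], [0, 0, 0]],
  [0.7, [0, 0, -20], [0, 0, 0]],
  [0.7, [0, 0, -60], [0, 0, 0]],
  [0.7, [0, 0, -105], [0, 0, 0]],
  [0.7, [0, 0, -150], [0, 0, 0]],
  [0.7, [-40, -30, -150], [0, 0, 0]],
  [0.7, [-80, -60, -150], [0, 0, 0]],
  [0.7, [-110, -90, -150], [0, 0, 0]],
  [0.7, [-110, -135, -150], [0, 0, 0]],
])

```text
time_s: 20.1
tcp_pos: [0.39, -0.1026, 0.2442]
eef_rot: [-180.0, -0.0, 3.8]
contact_force: [2.4, 1.6, -0.1]
gripper_width: 0.0611
gripper_force: 0.0
```

Request:
carry_out([
  [0.7, [10, -45, 0], [0, 0, 0]],
  [0.7, [20, -90, 0], [0, 0, 0]],
  [0.7, [30, -135, 0], [0, 0, 0]],
  [0.7, [40, -180, 0], [0, 0, 0]],
  [0.7, [40, -225, 0], [0, 0, 0]],
  [0.7, [40, -225, 0], [0, 0, 0]],
  [0.7, [40, -225, 0], [0, 0, 0]],
])

```text
time_s: 20.8
tcp_pos: [0.4176, 0.1259, 0.2438]
eef_rot: [180.0, 0.0, 4.1]
contact_force: [-0.3, -1.3, 0.0]
gripper_width: 0.0612
gripper_force: 0.0
```

```bash
python3 - <<'E'
from snap import *
snap('top','t9'); snap('side','s9')
st=r.get_state(); print(st['time_s'],st['tcp_pos'],st['gripper_force'])
enc=lambda P:np.round([*cv2.minEnclosingCircle((P[:,:2]*1000).astype(np.float32))[0],cv2.minEnclosingCircle((P[:,:2]*1000).astype(np.float32))[1]],1) if len(P) else None
for t in('t9','s9'):
    c=load(t); W=cloud(c)
    def s(x,y,rad,a,b): return W[(np.hypot(W[...,0]-x,W[...,1]-y)<rad)&(W[...,2]>a)&(W[...,2]<b)]
    print(t,'cup',enc(s(.518,-.317,.04,.078,.1)),'cap',enc(s(.5133,-.2295,.03,.104,.124)),'body',enc(s(.5133,-.2295,.04,.05,.08)),s(.5133,-.2295,.05,.1,.2)[:,2].max())
    hsv=cv2.cvtColor(c['p'],cv2.COLOR_RGB2HSV)
    m=(np.hypot(W[...,0]-.525,W[...,1]+.405)<.09)&(abs(W[...,1]+.405)<.028)&(W[...,2]>.051)&(W[...,2]<.07); P=W[m]
    R=cv2.minAreaRect((P[:,:2]*1000).astype(np.float32)); print('  brush',np.round(R[0],1),np.round(R[1],1),round(R[2],1),np.median(P[:,2]).round(3))
cv2.imwrite('pics/s9c.png',load('s9')['p'][180:430,180:560,::-1])
E
```

```text
20.9 [0.41772202 0.12444131 0.24399669] 0.0
t9 cup [ 517.3 -317.5   26.2] cap [ 512.  -229.3   15.7] body [ 512.3 -229.4   27.1] 0.1478758763689489
  brush [ 524.  -404.9] [ 53.8 159.9] 89.2 0.058
s9 cup [ 518.3 -318.4   27.7] cap [ 510.6 -231.6   15.8] body [ 510.3 -232.1   26.7] 0.1489649188232795
  brush [ 524.4 -405.1] [ 55.1 164.6] 89.6 0.059
```

View pics/t9.png

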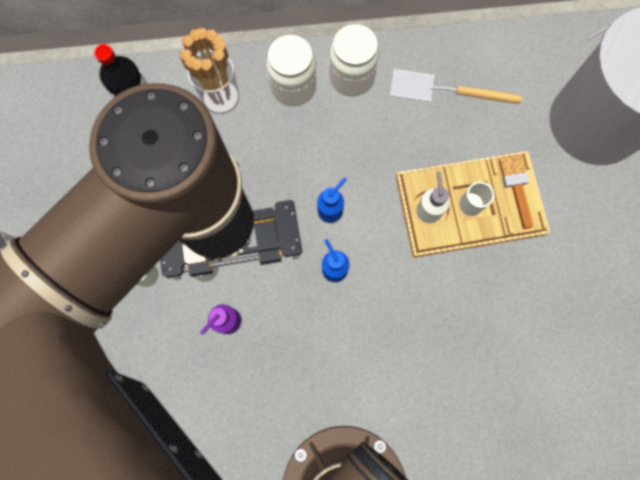

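View pics/s9c.png

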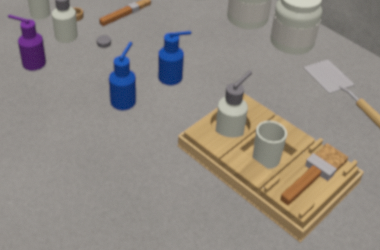

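The top view shows the bottle at (437,200), the cup at (480,198) and the brush at (520,190), all seated in their blocks. The side crop shows bottle and cup upright and the brush flat. The measured positions are within about 3 mm of the targets, and the arm is clear, so I'm handing in.

```bash
python3 -c "
from plant import r
print(r.close_job())"
```

```text
the job is handed in; nothing more can be done
None
```

I made up the kit and handed it in at about 21 s. Bottle and cup stand upright in their holes and the wide brush lies flat on its block, each within about 4 mm of centre by the cameras. The look-alikes were never touched; no verdict came back.

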